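# Swing the reading magnifier over the puzzle booklet

### The job

The reading magnifier on the side table is locked in its middle hole. Pull its black spring plunger up, swing the arm to the next hole on the side where the open puzzle booklet lies (one hole only), and let the plunger snap fully down into that hole. Leave the booklet and the remote control where they lie.

Things in the scene. Friction and masses are not known exactly. Their poses are not given: they have to be found in the camera images.
- plunger_knob (a point): Centre of the plunger's upright black knob, 26 mm across, 36 mm tall, 100 mm above the table when locked; x outward along the arm, z up. It stands on the magnifier's dark steel arm (28 mm wide), 120 mm from the pivot, above a round steel housing (28 mm across, top 70 mm above the table). Farther out, 260 mm from the pivot, is the lens (100 mm across). Arm and lens tops: 54 mm above the table.
- plunger (a joint): Height (m) of the knob above its locked position: 0 = fully down in a hole, at most 0.026. Slides straight up against a spring (4.5 N at the bottom, 8 N at the top) that drives it down when let go. Its 10 mm pin is clear of the hole from 0.014 up; then the arm swings easily, the knob moving with it on a 120 mm circle about the pivot. Let go between two holes, the pin stays up on the plate.
- swing_arm (a joint): Angle (rad) of the arm about the pivot, plus = anticlockwise from above (towards +y of pivot). 0 = middle hole, where it starts. The pale metal index plate below it (top 38 mm above the table) has five tapered holes, at -60, -30, 0, 30 and 60 degrees. Their mouths are 30 mm wide along the circle: a plunger let go within 10 mm of a hole's middle slides in by itself.
- pivot (a point): Point on the arm's vertical pivot axis at table height, on the magnifier's fixed wooden board (225 x 310 mm, 22 mm thick, reaching 165 mm ahead of the pivot, 60 mm behind). x: the direction in which the arm points from the pivot when in the middle hole; y to the left of that, z up.
- booklet: Open puzzle booklet lying loose on the table: white pages, a grid of black squares, 100 (x) x 140 (y) x 10 mm, origin at the centre of its underside. It lies just beyond the board, about 240 mm ahead of the pivot (along pivot's x) and 130 mm to one side: on the +y side (the +30 degree hole is wanted) or the -y side (the -30 degree hole).
- remote: Black remote control with grey buttons lying loose on the other side of the arm from the booklet, 46 (x) x 160 (y) x 20 mm; origin at the centre of its underside. To be left alone.
Things that resemble listed ones, but are neither listed nor needed, are in the scene too. Of the things shaped like the booklet, the white one is meant.

How it is judged:
By the outcome, as a careful person would: the job done as asked, in the order asked, and still so for the second after the job is handed in, with the robot touching nothing.
It also fails if it takes over 32 s, if anything falls off the work surface, if the arm or the gripper's body presses on something with over 40 N, if the wrist force passes 120 N, or if a joint passes its speed limit or range.

### The arm

A 6-joint arm with a two-finger parallel gripper is mounted at the origin on the work surface. World frame = base frame: x ahead of the robot, y to its left, z up, the work surface at z = 0. Lengths are in m, angles in rad, forces in N, time in s.
With the tool pointing down it reaches from about 0.375 to 0.9 m from the base axis. Payload 3.1 kg.
Tool frame: the origin (TCP) lies at the very end of the fingers, on their centre line; the grasp point (between the pads) lies 19 mm behind it; z points along the fingers, y is the line along which they close (so a half turn about z gives the same grasp; the last joint's range is limited). The gripper opens to 87 mm and grips with 3 to 60 N. Pads are 19 mm wide; open, the fingers measure 117 mm over their backs; the gripper's body (75 mm by 190 mm) begins 51 mm behind the grasp point.
Start: joints at [-1.339, 0.527, 1.433, -0, 1.181, -0.178], TCP at [0.249, -0.573, 0.223] pointing down, gripper open.
Joint ranges: [-3.08, 3.08], [-0.75, 2.2], [0.22, 2.44], [-1.43, 4.57], [0, 2.65], [-2.85, 2.85]. Speed limits (rad/s): [2.79, 2.79, 3.14, 3.14, 3.14, 3.14].

### API

Orientations are given as a unit quaternion [x, y, z, w].
In Python, from rig import status, viewer, robot gives the robot as it stands.
- The arm moves only by the tool arm_command, never from a script. Its arguments are lists of equal length, an entry for each row: "delta_rot": the turn, a rotation vector about the tool's x, y, z in degrees, a list of three; "delta_pos": the shift along the tool's x, y, z in m, a list of three; "gripper": the closure, from -1 (fully open) to 1 (shut). In form: {"delta_rot": [[rx, ry, rz], ...], "delta_pos": [[dx, dy, dz], ...], "gripper": [gripper, ...]}. A call has 1 to 12 rows; each row is the pose to reach, as a shift and turn from the pose commanded when the call began, along the tool's axes at that moment; what a row does not reach only later rows make up. A row lasts 1/12 s, in which the tool goes at most 41.7 mm and 7.16 degrees, less where a joint would pass 70% of its speed; a pose out of reach is approached as far as the arm can. A call with a gripper value outside its range is refused whole. The fingers move at their own pace and stop on an object; "grip_force" is the grip in N (left out, the last holds). Time passes only in rows, so rows that repeat a pose let the fingers close. It gives the time, the measured TCP pose, the force, the opening and the grip force at its end, in the units of the state.
- status.get_obs(): the state, without advancing time (a new reading comes with each control period).
- viewer.camera(name): name is "side" or "top"; returns a dict with "pixels" (384x512x3 uint8, blue, green, red), "fx", "fy", "cx", "cy" (pixels), "pose" (4x4, takes a point from camera to world coordinates). Camera axes: x right, y down, z forward; pixel columns grow to the right and rows downward; lengths in m; the calibration is good to about 2 mm. A picture is of the moment at which its call begins. There is no depth.
- robot.hand_in(): hands the job in; it is judged then, once.
The state is a dict: "time": time; "q": joint angles; "joint_velocities": joint speeds; "joint_torque": joint torques, N m; "position": TCP position; "tool_rot": TCP orientation; "ft_force": force on the tool from outside, world axes, zero at the start; "moment": the same for the moment, N m; "grip_width": finger opening in m; "grip_force": force on a finger pad.
Only numpy, scipy, OpenCV 4.12 (cv2) and the standard library are available. Lean on these libraries where they do the work, as an engineer would, in place of code of your own. Each camera call takes 0.05 s, during which the arm holds its last target. There are 200 camera calls.

## Working session

There is one attempt and no reset: what is moved stays moved. The work goes in short steps, Python scripts to look and compute and a tool call to move; the robot and the scene stay as the last step left them, time stands still between calls to the robot, and variables do not carry over. Pictures are saved under pics/ and viewed, at most 10 in all, crops included, and the job is handed in when it is done.

Besides the shell and the picture viewer there is one more tool, called by a JSON object that holds its "op" and its "data", one argument or row to a line. arm_command: Moves the arm, as the interface text tells. Its arguments: {"type":"object","properties":{"delta_rot":{"type":"array","items":{"type":"array","items":{"type":"number"}}},"delta_pos":{"type":"array","items":{"type":"array","items":{"type":"number"}}},"gripper":{"type":"array","items":{"type":"number"}},"grip_force":{"type":"number"}},"required":["delta_rot","delta_pos","gripper"]}

```bash
mkdir -p pics; cat > h.py <<'E'
import numpy as np,cv2,json
from rig import status,viewer,robot
def snap(n):
    c=viewer.camera(n); d={k:np.array(c[k]).tolist() for k in('fx','fy','cx','cy','pose')}
    json.dump(d,open(f'pics/{n}.json','w')); return c
def pt(c,u,v,z):
    P=np.array(c['pose']);r=P[:3,:3]@[(u-c['cx'])/c['fx'],(v-c['cy'])/c['fy'],1]
    return P[:3,3]+r*(z-P[2,3])/r[2]
def px(c,p):
    P=np.array(c['pose']);q=P[:3,:3].T@(np.array(p)-P[:3,3]);return c['fx']*q[0]/q[2]+c['cx'],c['fy']*q[1]/q[2]+c['cy']
E
python3 - <<'E'
from h import *
a=snap('top');b=snap('side')
cv2.imwrite('pics/t0.png',a['pixels']);cv2.imwrite('pics/s0.png',b['pixels'])
cv2.imwrite('pics/t0b.png',cv2.resize(a['pixels'],(800,600),interpolation=2));cv2.imwrite('pics/s0b.png',cv2.resize(b['pixels'],(800,600),interpolation=2))
for c in(a,b):print(c['fx'],c['cx'],c['cy'],np.round(c['pose'],3))
print(status.get_obs())
E
```

```text
418.2276393092277 248.63441416048764 186.44967391692362 [[-0.014 -0.998  0.066  0.509]
 [-1.     0.012 -0.02   0.084]
 [ 0.019 -0.066 -0.998  1.113]
 [ 0.     0.     0.     1.   ]]
402.93372843754236 264.72969135891793 195.68624955788462 [[-0.692 -0.396  0.604 -0.078]
 [-0.722  0.35  -0.597  0.747]
 [ 0.025 -0.849 -0.527  0.663]
 [ 0.     0.     0.     1.   ]]
{'time': 0.1, 'q': array([-1.33951710e+00,  5.28391461e-01,  1.43377828e+00,  1.83739150e-07,
        1.18145968e+00, -1.78512470e-01]), 'joint_velocities': array([ 0.00076991, -0.0015408 , -0.00271917,  0.00132614,  0.00145118,
        0.0001046 ]), 'joint_torque': array([-1.73266653e-04, -4.40985274e+01, -1.77151072e+01,  6.35399180e-02,
        5.33791620e-02, -4.36020287e-05]), 'position': array([ 0.24887282, -0.57257055,  0.221657  ]), 'tool_rot': array([ 9.79081681e-01,  2.03465048e-01, -2.67804711e-05, -1.01803587e-03]), 'ft_force': array([0.20694391, 0.52802287, 0.59047781]), 'moment': array([-0.02520404, -0.0083499 , -0.02684614]), 'grip_force': 0.0, 'grip_width': 0.08715872255289174}
```

View pics/t0b.png

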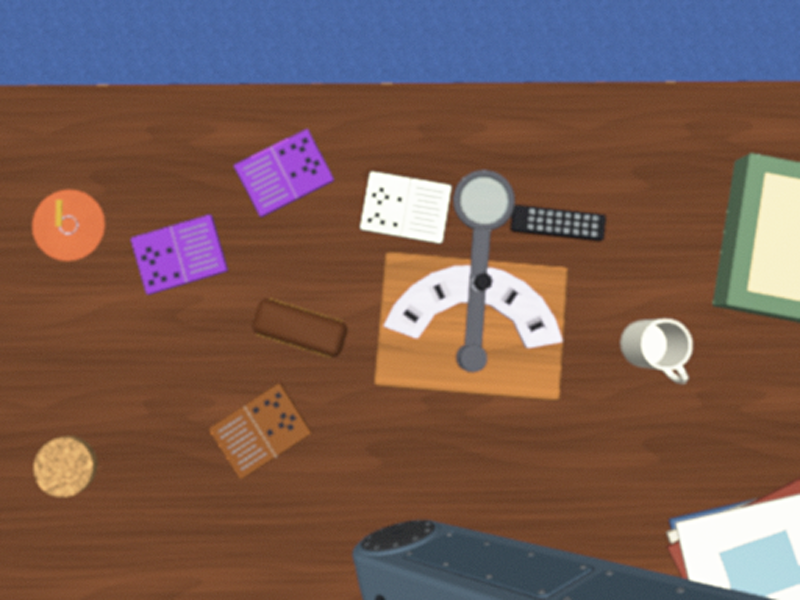

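View pics/s0b.png

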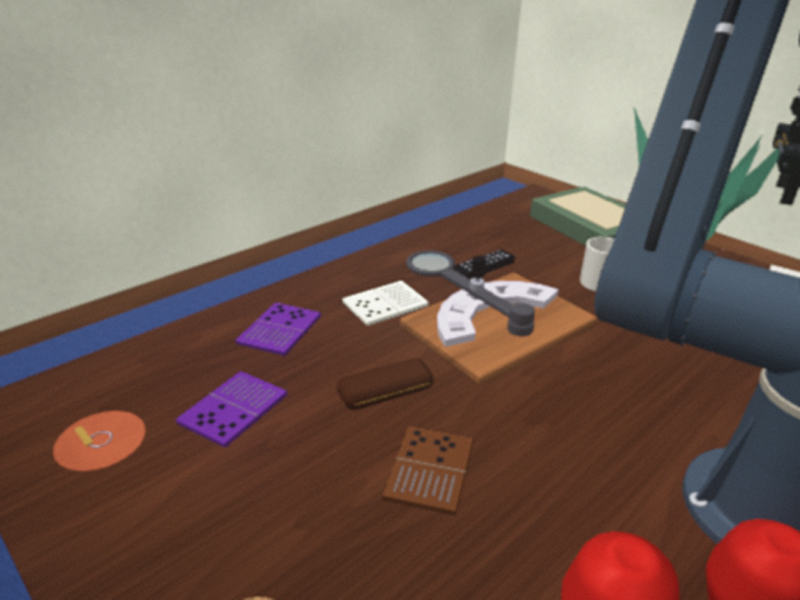

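Top picture: the white booklet is at (405,207), left of the arm (+y), so the +30° hole is wanted. The remote is at (558,222) on the right.
Could be taken for the knob: black knob (483,281), pivot cap (471,357), lens (484,200). For the booklet: white (405,207), purple (283,172) and (178,254), brown (260,430). I choose the black knob and the white booklet, and check them in a crop.

```bash
python3 - <<'E'
from h import *
t=cv2.imread('pics/t0.png');s=cv2.imread('pics/s0.png')
A=cv2.resize(t[100:260,225:375],None,fx=3.6,fy=3.6,interpolation=2)
B=cv2.resize(s[150:220,260:360],None,fx=2.5,fy=2.5,interpolation=2)
o=np.zeros((576,795,3),np.uint8);o[:,:540]=A;o[:175,545:795]=B
cv2.imwrite('pics/crop.png',o)
T=json.load(open('pics/top.json'));S=json.load(open('pics/side.json'))
k=.64
K=pt(T,483*k,281*k,.118);P=pt(T,471.5*k,357*k,.06);L=pt(T,484*k,200*k,.054)
print(K,P,L,np.linalg.norm((K-P)[:2]),np.linalg.norm((L-P)[:2]),np.hypot(*K[:2]),px(S,K))
for n,p in(('K',K),('L',L)):print(np.degrees(np.arctan2(*(p-P)[1::-1])))
E
```

```text
[ 0.58900126 -0.08100258  0.118     ] [ 0.47127802 -0.06919813  0.06      ] [ 0.72774225 -0.09633172  0.054     ] 0.11831360239757667 0.25789559059495865 0.594545126343908 (np.float64(306.4759486730335), np.float64(164.8548883631603))
-5.726073775852084
-6.039353707747023
```

View pics/crop.png

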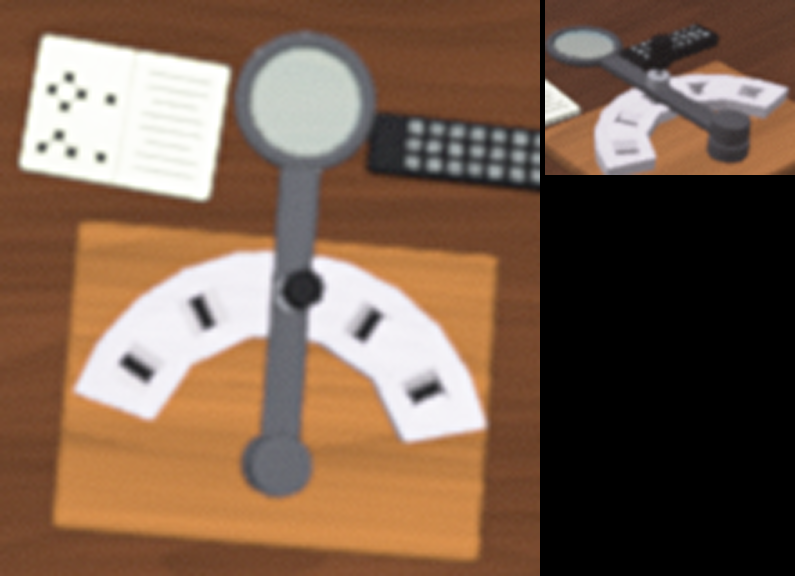

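The crop confirms it: the black knob is at crop (302,289) on the arm, between pivot and lens, with the white booklet on the left (+y). The measured distances of 118 and 258 mm from the pivot match the 120 and 260 given. The knob is at about (0.589, -0.081) and the arm points at -5.8°. The target knob position is about (0.579, -0.020). Moving now.

{"op": "arm_command", "data": {
  "delta_rot": [
    [0,0,2.4],
    [0,0,4.9],
    [0,0,7.3],
    [0,0,9.8],
    [0,0,12.2],
    [0,0,14.6],
    [0,0,17.1],
    [0,0,19.5],
    [0,0,22],
    [0,0,24.4],
    [0,0,26.9],
    [0,0,29.3]
  ],
  "delta_pos": [
    [0.034,-0.021,0],
    [0.068,-0.042,0],
    [0.102,-0.063,0],
    [0.136,-0.084,0],
    [0.17,-0.105,0],
    [0.204,-0.126,0],
    [0.238,-0.147,0],
    [0.272,-0.168,0],
    [0.306,-0.189,0],
    [0.34,-0.21,0],
    [0.374,-0.231,0],
    [0.408,-0.252,0]
  ],
  "gripper": [-1,-1,-1,-1,-1,-1,-1,-1,-1,-1,-1,-1]
}}

```text
time: 1.1
position: [0.5234, -0.1776, 0.2223]
tool_rot: [0.999, -0.052, -0.0, -0.0]
ft_force: [0.0, -1.4, 0.2]
grip_width: 0.0869
grip_force: 0.0
```

{"op": "arm_command", "data": {
  "delta_rot": [
    [0,0,0],
    [0,0,0],
    [0,0,0],
    [0,0,0],
    [0,0,0],
    [0,0,0],
    [0,0,0]
  ],
  "delta_pos": [
    [0.014,-0.026,0.02],
    [0.028,-0.052,0.04],
    [0.042,-0.078,0.06],
    [0.055,-0.104,0.08],
    [0.055,-0.104,0.09],
    [0.055,-0.104,0.09],
    [0.055,-0.104,0.09]
  ],
  "gripper": [-1,-1,-1,-1,-1,-1,-1]
}}

```text
time: 1.68
position: [0.5873, -0.0817, 0.1318]
tool_rot: [0.999, -0.051, -0.001, -0.0]
ft_force: [-0.1, -1.3, 0.3]
grip_width: 0.0872
grip_force: 0.0
```

```bash
python3 - <<'E'
from h import *
b=snap('side');a=snap('top');im=b['pixels']
o=np.zeros((500,800,3),np.uint8)
o[:,:495]=cv2.resize(im[100:200,260:359],(495,500),interpolation=2)
o[:300,500:800]=cv2.resize(a['pixels'][120:220,260:360],(300,300),interpolation=2)
cv2.imwrite('pics/n1.png',o)
p=status.get_obs()['position'];print(p,px(b,p),px(b,[.589,-.081,.118]),px(b,[.589,-.081,.082]))
E
```

```text
[ 0.58819194 -0.08291732  0.13338196] (np.float64(307.53683274006096), np.float64(160.07026756195884)) (np.float64(306.47569466847756), np.float64(164.85530505843013)) (np.float64(305.51490396990596), np.float64(175.57291185256824))
```

View pics/n1.png

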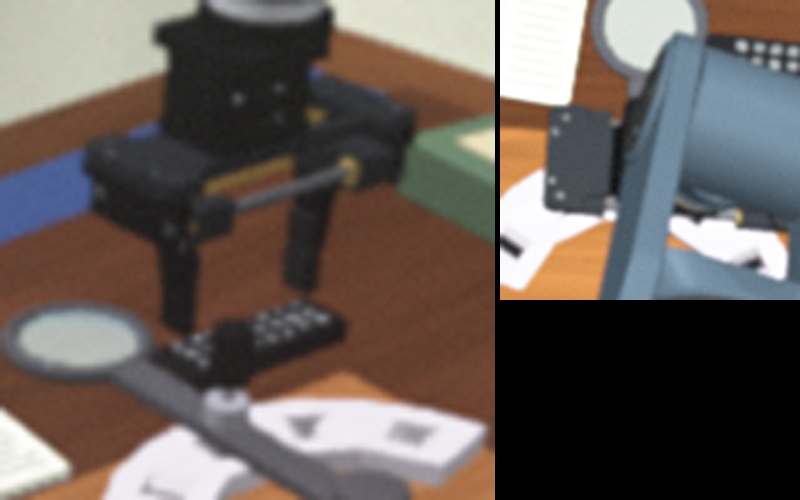

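The open fingers straddle the knob. Knob top in the crop is at (235,325), where it was predicted, and the fingertips at (180,328) and (300,285) are centred above it. I'll descend and grip.

{"op": "arm_command", "data": {
  "delta_rot": [
    [0,0,0],
    [0,0,0],
    [0,0,0],
    [0,0,0],
    [0,0,0],
    [0,0,0],
    [0,0,0],
    [0,0,0],
    [0,0,0],
    [0,0,0],
    [0,0,0],
    [0,0,0]
  ],
  "delta_pos": [
    [0.001,0,0.015],
    [0.001,0,0.03],
    [0.001,0,0.046],
    [0.001,0,0.046],
    [0.001,0,0.046],
    [0.001,0,0.046],
    [0.001,0,0.046],
    [0.001,0,0.046],
    [0.001,0,0.046],
    [0.001,0,0.046],
    [0.001,0,0.046],
    [0.001,0,0.046]
  ],
  "gripper": [-1,-1,-1,-1,1,1,1,1,1,1,1,1],
  "grip_force": 35
}}

```text
time: 2.78
position: [0.5892, -0.0817, 0.0867]
tool_rot: [0.999, -0.051, 0.0, 0.0]
ft_force: [0.2, 0.3, 0.5]
grip_width: 0.0418
grip_force: 0.0
```

Still closing.

{"op": "arm_command", "data": {
  "delta_rot": [
    [0,0,0],
    [0,0,0],
    [0,0,0],
    [0,0,0],
    [0,0,0],
    [0,0,0]
  ],
  "delta_pos": [
    [0,0,0],
    [0,0,0],
    [0,0,0],
    [0,0,0],
    [0,0,0],
    [0,0,0]
  ],
  "gripper": [1,1,1,1,1,1]
}}

```text
time: 3.28
position: [0.5891, -0.0817, 0.0865]
tool_rot: [0.999, -0.051, -0.0, -0.0]
ft_force: [-0.7, 0.4, -0.6]
grip_width: 0.0254
grip_force: 35.0
```

Gripped: width 25.4 mm, close to the knob's 26 mm. Lifting 20 mm gently.

{"op": "arm_command", "data": {
  "delta_rot": [
    [0,0,0],
    [0,0,0],
    [0,0,0],
    [0,0,0],
    [0,0,0],
    [0,0,0],
    [0,0,0]
  ],
  "delta_pos": [
    [0,0,-0.004],
    [0,0,-0.008],
    [0,0,-0.012],
    [0,0,-0.016],
    [0,0,-0.02],
    [0,0,-0.021],
    [0,0,-0.021]
  ],
  "gripper": [1,1,1,1,1,1,1]
}}

```text
time: 3.87
position: [0.589, -0.0817, 0.1077]
tool_rot: [0.999, -0.051, 0.0, -0.0]
ft_force: [1.6, -0.4, -7.7]
grip_width: 0.0253
grip_force: 35.0
```

The lift force of -7.7 N is what the spring should give at 21 mm, so the knob came up. Swinging +30° on the arc.

{"op": "arm_command", "data": {
  "delta_rot": [
    [0,0,-3],
    [0,0,-6],
    [0,0,-9],
    [0,0,-12],
    [0,0,-15],
    [0,0,-18],
    [0,0,-21],
    [0,0,-24],
    [0,0,-27],
    [0,0,-30],
    [0,0,-30],
    [0,0,-30]
  ],
  "delta_pos": [
    [-0.0002,-0.0063,0],
    [-0.0007,-0.0125,0],
    [-0.0015,-0.0188,0],
    [-0.0026,-0.0249,0],
    [-0.0041,-0.0311,0],
    [-0.0059,-0.0371,0],
    [-0.008,-0.043,0],
    [-0.0104,-0.0488,0],
    [-0.0131,-0.0545,0],
    [-0.0161,-0.06,0],
    [-0.0161,-0.06,0],
    [-0.0161,-0.06,0]
  ],
  "gripper": [1,1,1,1,1,1,1,1,1,1,1,1]
}}

```text
time: 4.87
position: [0.5788, -0.0203, 0.1073]
tool_rot: [0.978, 0.209, -0.001, 0.0]
ft_force: [1.1, 0.5, -8.4]
grip_width: 0.0252
grip_force: 35.0
```

```bash
python3 - <<'E'
from h import *
b=snap('side');a=snap('top')
o=np.zeros((500,800,3),np.uint8)
o[:,:495]=cv2.resize(b['pixels'][110:210,255:354],(495,500),interpolation=2)
o[:300,500:800]=cv2.resize(a['pixels'][100:220,220:340],(300,300),interpolation=2)
cv2.imwrite('pics/n2.png',o);print(status.get_obs()['ft_force'],status.get_obs()['moment'])
E
```

```text
[ 0.22691163  0.66227889 -7.77820134] [ 0.1153137  -0.18080107  0.03077172]
```

View pics/n2.png

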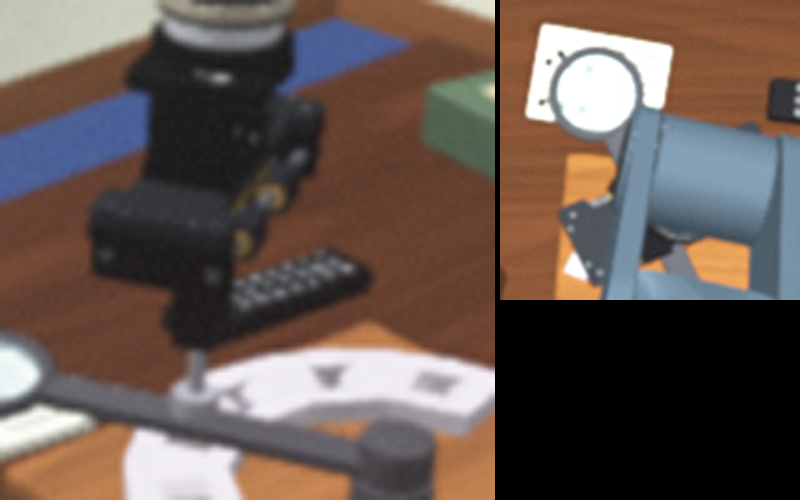

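The arm is swung with the lens over the booklet, and the plunger rod is visible below the raised knob at crop (195,370). Letting go at the +30° hole.

{"op": "arm_command", "data": {
  "delta_rot": [
    [0,0,0],
    [0,0,0],
    [0,0,0],
    [0,0,0],
    [0,0,0],
    [0,0,0],
    [0,0,0],
    [0,0,0],
    [0,0,0],
    [0,0,0],
    [0,0,0],
    [0,0,0]
  ],
  "delta_pos": [
    [0,0,0],
    [0,0,0],
    [0,0,0],
    [0,0,0],
    [0,0,0],
    [0,0,0],
    [0,0,0],
    [0,0,0],
    [0,0,0],
    [0,0,0],
    [0,0,0],
    [0,0,0]
  ],
  "gripper": [-1,-1,-1,-1,-1,-1,-1,-1,-1,-1,-1,-1]
}}

```text
time: 5.97
position: [0.5792, -0.0204, 0.1075]
tool_rot: [0.978, 0.209, -0.0, -0.0]
ft_force: [-0.2, 0.0, -1.2]
grip_width: 0.0865
grip_force: 0.0
```

{"op": "arm_command", "data": {
  "delta_rot": [
    [0,0,0],
    [0,0,0],
    [0,0,0],
    [0,0,0],
    [0,0,0],
    [0,0,0],
    [0,0,0],
    [0,0,0],
    [0,0,0],
    [0,0,0],
    [0,0,0],
    [0,0,0]
  ],
  "delta_pos": [
    [0,0,-0.02],
    [0,0,-0.04],
    [0,0,-0.06],
    [0,0,-0.08],
    [0,0,-0.1],
    [-0.03,0.02,-0.1],
    [-0.06,0.04,-0.1],
    [-0.09,0.06,-0.1],
    [-0.12,0.08,-0.1],
    [-0.14,0.11,-0.1],
    [-0.14,0.14,-0.1],
    [-0.14,0.14,-0.1]
  ],
  "gripper": [-1,-1,-1,-1,-1,-1,-1,-1,-1,-1,-1,-1]
}}

```text
time: 6.97
position: [0.511, -0.2118, 0.2083]
tool_rot: [0.978, 0.207, 0.002, 0.003]
ft_force: [0.6, 1.0, 0.6]
grip_width: 0.0875
grip_force: 0.0
```

```bash
python3 - <<'E'
from h import *
b=snap('side');a=snap('top')
o=np.zeros((500,800,3),np.uint8)
o[:,:400]=cv2.resize(b['pixels'][130:230,245:325],(400,500),interpolation=2)
o[:400,400:800]=cv2.resize(a['pixels'][95:235,220:360],(400,400),interpolation=2)
cv2.imwrite('pics/n3.png',o);print(status.get_obs()['position'],status.get_obs()['grip_width'])
K=[.579,-.020]
f=lambda q:((q[0]-245)*5,(q[1]-130)*5)
for z in(.118,.082,.144):print(z,f(px(b,K+[z])))
q=px(a,K+[.118]);print((q[0]-220)*400/140,(q[1]-95)*400/140)
E
```

```text
[ 0.50888107 -0.20665892  0.20749727] 0.08699656839230252
0.118 (np.float64(249.72128363262897), np.float64(213.13307824717526))
0.082 (np.float64(245.68404148079992), np.float64(268.04612048715995))
0.144 (np.float64(252.72152770884304), np.float64(172.32489199241485))
182.1929649737875 255.19089513863702
```

View pics/n3.png

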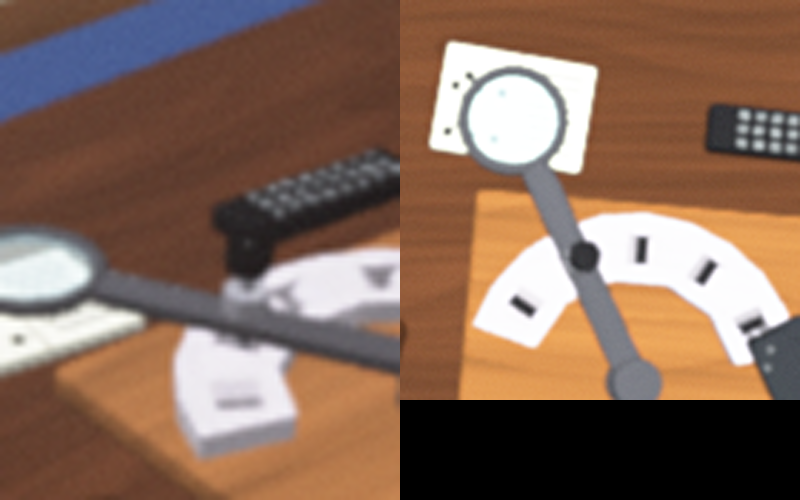

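Knob bottom is at crop (245,275) just above the housing, where full lock predicts 268, and no long rod shows. From the top, the knob is at (584,256), as predicted for +30°. The booklet and remote haven't moved.

```bash
python3 -c "
from rig import robot
print(robot.hand_in())"
```

```text
the job is handed in; nothing more can be done
None
```

I pulled the plunger, swung the arm one hole to the booklet side (+30°) and let it snap down. The last pictures show the plunger fully down and the booklet and remote where they lay; the job is handed in at about 7 s on the robot's clock.

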